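# Press the edge strip home with the bar clamp, then release the clamp

### The arm

A 6-joint arm with a two-finger parallel gripper is mounted at the origin on a cart in front of the work surface, level with it; the furniture and walls round the work are solid. World frame = base frame: x ahead of the robot, y to its left, z up, the work surface at z = 0. Lengths are in m, angles in rad, forces in N, time in s.
With the tool pointing down it reaches from about 0.25 to 0.775 m from the base axis. Payload 8.9 kg.
Tool frame: the origin (TCP) lies at the very end of the fingers, on their centre line; the grasp point (between the pads) lies r.grip_depth behind it (r.grip_depth is the distance from the TCP to the grasp point, in m); z points along the fingers, y is the line along which they close (so a half turn about z gives the same grasp; the last joint's range is limited). The gripper opens to 85 mm and grips with 20 to 120 N. Pads are 22 mm wide; open, the fingers measure 114 mm over their backs; the gripper's body (76 mm by 85 mm) begins 54 mm behind the grasp point. The pads swing forward as they close: fully open they stand 13 mm farther back than shut.
Start: joints at [1.161, 0.291, -0.153, 1.127, 0, 1.431], TCP at [0.14, 0.506, 0.231] pointing down, gripper open.
Joint ranges: [-2.52, 2.52], [-0.91, 1.74], [-1.3, 1.37], [-1.96, 2.02], [-1.52, 1.47], [-3.14, 3.14]. Speed limits (rad/s): [2.22, 2.22, 2.79, 3.14, 3.14, 3.14].

### API

Orientations are given as a 3x3 rotation matrix whose columns are the frame's x, y, z axes.
In Python, from bench import readout, optics, close_job, r gives the robot as it stands. The module is installed in compiled form; this text tells all that it offers.
- The arm moves only by the shell command python3 -m inch 'ROWS' [OPENING]. ROWS is a JSON object whose one key "rows" holds a list of rows, each a list of 4 numbers: the shift along the tool's x, y, z in units of 25 mm (1.0 is 25 mm), then the turn about the tool's z in units of 10 degrees (1.0 is 10 degrees). A call has 1 to 12 rows; each row shifts and turns the commanded pose from where the row before left it, along the tool's axes as they then stand; what a row does not reach is not made up. A row lasts 1/8 s, in which the tool goes at most 62.5 mm and 10.7 degrees, less where a joint would pass 70% of its speed; a pose out of reach is approached as far as the arm can. A call is refused whole if a number of a shift passes 1 or a number of a turn 1, either way. A call with a gripper value outside its range is refused whole. OPENING is the closure, from 0 (fully open) to 1 (shut), set as the call begins (- or left out, the last holds). The fingers move at their own pace and stop on an object; the grip force is fixed at half the most. Time passes only in rows, so rows that do not move let the fingers close. It gives the time, the measured TCP pose, the force, the opening and the grip force at its end, in the units of the state.
- readout.get_obs(): the state, without advancing time (a new reading comes with each control period).
- optics.read_camera(name): name is "side" or "top"; returns a dict with "frame" (384x512x3 uint8, red, green, blue), "range_z" (384x512 float32, m along the optical axis (not along the pixel's ray), 0 where there is no reading), "K" (3x3 intrinsics, pixels), "position" and "rotation" of the camera in the world. Camera axes: x right, y up, looking along -z (the intrinsics and any distortion apply to the point x, -y, -z); pixel columns grow to the right and rows downward; lengths in m; the calibration is good to about 2 mm. A picture is of the moment at which its call begins.
- close_job(): hands the job in; it is judged then, once.
The state is a dict: "clock": time; "q": joint angles; "qd": joint speeds; "joint_torque": joint torques, N m; "tool_pos": TCP position; "orientation": TCP orientation; "wrist_force": force on the tool from outside, world axes, zero at the start; "wrist_torque": the same for the moment, N m; "grip_width": finger opening in m; "gripper_force": force on a finger pad.
Only numpy, scipy, OpenCV 4.12 (cv2) and the standard library are available. Lean on these libraries where they do the work, as an engineer would, in place of code of your own. Each camera call takes 0.05 s, during which the arm holds its last target. There are 200 camera calls.

### The job

The chopping board in the bar clamp has a loose edge strip: pump the clamp's orange trigger until the jaw has pushed the strip fully home against the board, then keep pressing the trigger so that the jaw squeezes the joint firmly, with about 20 newtons, for about two seconds; never squeeze with more than 40. Then pinch the red release lever against the post in front of it and slide the jaw all the way back to its rear stop, let go, and leave the board in the clamp and the other things on the table as they are.

Things in the scene. Friction and masses are not known exactly. Their poses are not given: they have to be found in the camera images.
- clamp: bar clamp standing on the table, fixed: toothed steel bar 440 mm long, fixed black jaw at its +y end, sliding black head near its -y end, two aluminium rails across it that carry the board (tops 24.5 mm above the table). Origin on the table under the bar, z up, y along the bar from the sliding head to the fixed jaw. The fixed jaw's face is at y = +172.5 mm.
- jaw (a joint): position of the sliding head along the bar in m: 0 at its rear stop, growing towards the fixed jaw (clamp's +y); about 4 N of friction. A ratchet with 5 mm teeth lets it move forward but not back unless the release lever is squeezed; let go under load it settles back up to 5 mm to the last tooth. The head (46 mm wide, 86 long, 59 high) carries pad, trigger, post and release lever.
- pad_face (a point): centre of the front (+y) face of the head's orange pad, 44 mm wide, 26 mm high; it pushes on the middle of the edge strip. The pad is sprung against the head, 8 N per mm, up to 7 mm; the point is given for the pad not pressed in.
- trigger (a joint): angle of the orange trigger in rad: 0 at rest (sprung up), 0.40 pressed down onto its stop; hinged on the head, free end towards -y and up. A stroke moves the head forward 39.5 mm per rad (15.8 mm in all, less up to 5 mm of ratchet play at its start); let up fully, the trigger takes a new bite.
- trigger_tip (a point): the spot to press down on with closed fingertips: top of the round ridge (12 mm, across) on the end of the trigger, 80 mm from the hinge, 83 mm above the table at rest, 32 mm lower when pressed. A vertical force F there makes the jaw press with about 2 x (F - 1.5 - 4.4 x angle) - 4 N while off the stop, less any rearward drag of the finger. Going forward (+y) 0.4 mm per mm down avoids drag.
- release (a joint): angle of the red release lever in rad: 0 at rest (sprung upright), 0.28 squeezed fully against its stop; over 0.25 the ratchet is free and the head slides both ways. About 8 N at the top squeezes it fully.
- release_pinch (a point): point to pinch at, on the head, midway between the front of the fixed black post (10 mm thick) and the back of the red lever (7 mm), 92 mm above the table. Both are upright plates 30 mm wide, up to 112 mm high, one behind the other along the clamp's y, 43.5 mm over both, about 35 mm when squeezed. Free for 30 mm before and behind them at heights over 75 mm.
- board: brown wooden chopping board, 170 mm along the bar, 280 mm across it, 22 mm thick, lying loose flat on the clamp's rails. Origin at the centre of its underside; its own x axis points along the bar to the fixed jaw. A small gap to the fixed jaw closes as the jaw pushes.
- strip (a joint): how far the light wooden edge strip (20 x 276 x 22 mm, on two dowels along the board's edge facing the sliding head) stands out from the board, in m: 0 when fully home; it slides on the dowels with about 6 N of friction
- strip_face (a point): middle of the strip's outer face, where the pad meets it, 106 mm from the board's centre when home
- canister: white ceramic canister with coloured dots and a lid, 113 mm across, 158 mm high; bystander. Origin under its centre.
- mug: yellow mug with a black handle, 74 mm across, 77 mm high; bystander. Origin underneath.
- bottle: glass bottle with red contents and a steel pourer, 70 mm across, 266 mm high; bystander. Origin under its centre.
- spice_red: spice jar with red cap, 44 mm across, 105 mm high; bystander. Origin under its centre.
- spice_green: spice jar with black cap and green label, 40 mm across, 105 mm high; bystander. Origin under its centre.
- jar: small glass jar with black lid, 65 mm across, 86 mm high; bystander. Origin under its centre.
- plate: white plate with blue rim, 200 mm across, 20 mm high; bystander. Origin under its centre.
- lemon: lemon, 78 x 55 x 56 mm, lying on the plate; bystander. Origin under its middle.

How it is judged:
By the outcome, as a careful person would: the job done as asked, in the order asked, and still so for the second after the job is handed in, with the robot touching nothing.
It also fails if it takes over 64 s, if anything falls off the work surface, if the arm or the gripper's body presses on something with over 40 N, if the wrist force passes 120 N, or if a joint passes its speed limit or range.

## Working session

There is one attempt and no reset: what is moved stays moved. The work goes in short steps, Python scripts to look and compute and a shell command to move; the robot and the scene stay as the last step left them, time stands still between calls to the robot, and variables do not carry over. Pictures are saved under pics/ and viewed, at most 10 in all, crops included, and the job is handed in when it is done.

```bash
mkdir -p pics
cat > h.py <<'E'
import numpy as np,cv2
from bench import readout,optics,r
def cloud(c):
    K=c["K"];z=c["range_z"];v,u=np.mgrid[0:384,0:512]
    p=np.stack([(u-K[0,2])/K[0,0]*z,-(v-K[1,2])/K[1,1]*z,-z],-1)
    return p@np.array(c["rotation"]).T+np.array(c["position"])
E
python3 - <<'E'
from h import *
o=readout.get_obs();print({k:np.round(v,3).tolist() for k,v in o.items()},r.grip_depth)
ims=[]
for n in("side","top"):
    c=optics.read_camera(n);np.savez(n+"0.npz",**{k:np.array(v) for k,v in c.items()});print(n,c.keys(),np.round(c["position"],3),np.round(c["K"],1).tolist(),np.round(c["rotation"],2).tolist())
    cv2.imwrite(f"pics/{n}0.png",c["frame"][:,:,::-1])
E
```

```text
{'clock': 0.0, 'q': [1.161, 0.291, -0.154, 1.127, 0.0, 1.431], 'qd': [0.001, -0.001, -0.001, 0.0, 0.001, -0.001], 'joint_torque': [-0.0, -53.714, 33.137, 0.016, -0.0, 0.0], 'tool_pos': [0.14, 0.505, 0.231], 'orientation': [[-0.964, 0.268, -0.001], [0.268, 0.964, -0.001], [0.0, -0.001, -1.0]], 'wrist_force': [0.007, 0.078, 0.085], 'wrist_torque': [0.007, 0.029, 0.022], 'gripper_force': 0.0, 'grip_width': 0.086} 0.0187
side dict_keys(['frame', 'range_z', 'K', 'position', 'rotation']) [ 0.552 -0.558  1.183] [[380.0, 0.0, 254.3], [0.0, 380.0, 185.2], [0.0, 0.0, 1.0]] [[1.0, -0.02, 0.0], [0.02, 0.88, -0.47], [0.01, 0.47, 0.89]]
top dict_keys(['frame', 'range_z', 'K', 'position', 'rotation']) [0.329 0.017 1.379] [[387.3, 0.0, 254.1], [0.0, 387.3, 188.4], [0.0, 0.0, 1.0]] [[0.02, 0.99, -0.15], [-1.0, 0.02, -0.01], [-0.01, 0.15, 0.99]]
```

View pics/side0.png

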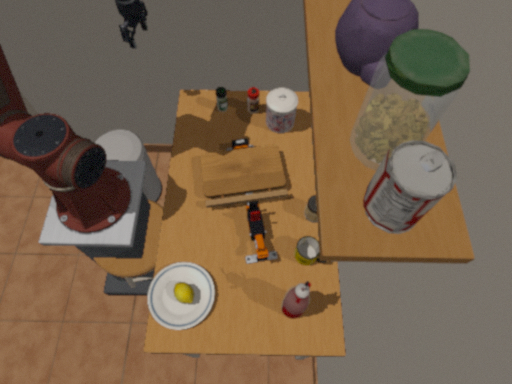

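View pics/top0.png

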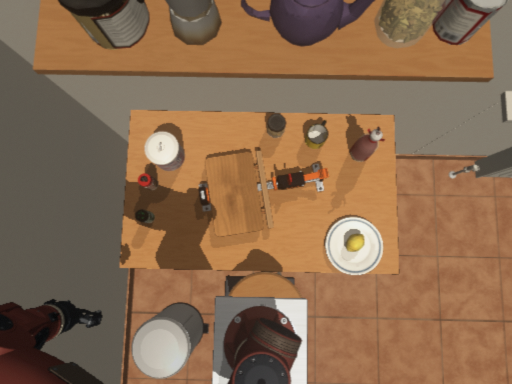

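The side picture shows the clamp head at about (258,225), with the board at (243,172). In the top picture the head is at about (295,178), with the board's strip at (263,190) and the fixed jaw at (204,195). Next I'll measure the head parts.

Run:
```python
from h import *
out=[]
for n,(x0,y0,x1,y1) in(("side",(190,125,310,275)),("top",(190,140,340,250))):
    c=dict(np.load(n+"0.npz"));P=cloud(c);f=c["frame"];hsv=cv2.cvtColor(f,cv2.COLOR_RGB2HSV)
    z=P[...,2];roi=np.zeros(z.shape,bool);roi[y0:y1,x0:x1]=1
    H,S,V=cv2.split(hsv)
    masks={"orange":(H>5)&(H<18)&(S>200)&(V>150),"red":((H<4)|(H>174))&(S>150)&(V>60),"dark":(V<50)&(z>.03)}
    for k,m in masks.items():
        m=(m&roi&(z>.01)).astype(np.uint8);nn,l,st,ce=cv2.connectedComponentsWithStats(m)
        for i in range(1,nn):
            if st[i,4]>5:
                q=P[l==i];print(n,k,st[i],"med",np.round(np.median(q,0),4),"min",np.round(q.min(0),3),"max",np.round(q.max(0),3))
    # board top
    m=roi&(abs(z-.0465)<.006)&(H>5)&(H<25)&(S>60)
    q=P[m][:,:2].astype(np.float32);rc=cv2.minAreaRect(q);print(n,"boardrect",rc,np.median(P[m][:,2]))
    out.append(cv2.resize(f[y0:y1,x0:x1],None,fx=4.,fy=4.,interpolation=cv2.INTER_CUBIC)[:,:,::-1])
cv2.imwrite("pics/c1.png",cv2.resize(out[0][300:600],None,fx=1.6,fy=1.6)); cv2.imwrite("pics/c2.png",out[1])
```

```text
side orange [256 235   8  14  78] med [ 0.5713 -0.1642  0.0655] min [ 0.552 -0.558  0.056] max [ 0.581 -0.141  1.183]
side orange [256 249  12   9  49] med [ 0.5744 -0.2068  0.0813] min [ 0.559 -0.22   0.069] max [ 0.592 -0.194  0.087]
side red [250 210  10  11  79] med [ 0.5543 -0.0913  0.0895] min [ 0.538 -0.095  0.056] max [ 0.567 -0.059  0.116]
side dark [243 139   5   5  16] med [0.5178 0.2089 0.0604] min [0.508 0.199 0.055] max [0.522 0.218 0.064]
side dark [232 140  10   8  28] med [0.4752 0.1987 0.0592] min [0.468 0.191 0.043] max [0.501 0.212 0.066]
side dark [248 201  17  39 285] med [ 0.554  -0.1035  0.0602] min [ 0.532 -0.146  0.03 ] max [ 0.584 -0.048  0.117]
side boardrect ((0.5485274195671082, -0.0022369325160980225), (0.3179784417152405, 0.5106635689735413), 15.624678611755371) 0.04598783537152462
top dark [201 200   7   5  29] med [0.4722 0.2032 0.0577] min [0.466 0.192 0.036] max [0.48  0.213 0.064]
top boardrect ((0.5306563973426819, -0.01372501254081726), (0.2828497588634491, 0.4558895528316498), 11.331438064575195) 0.04532337551140797
```

View pics/c1.png

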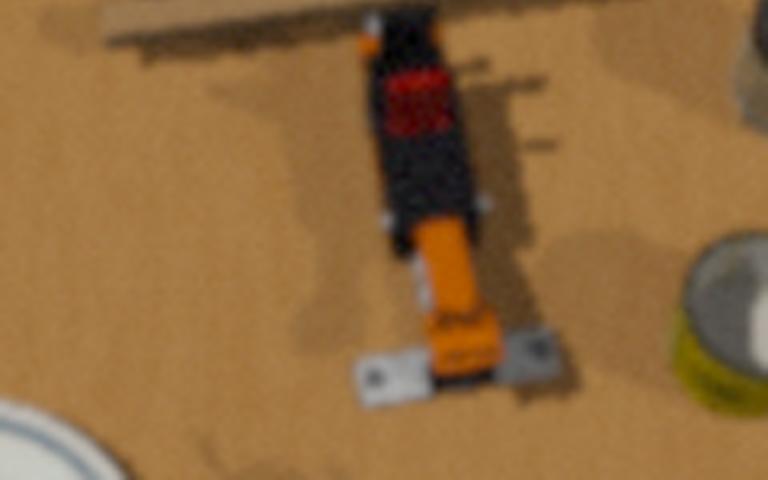

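View pics/c2.png

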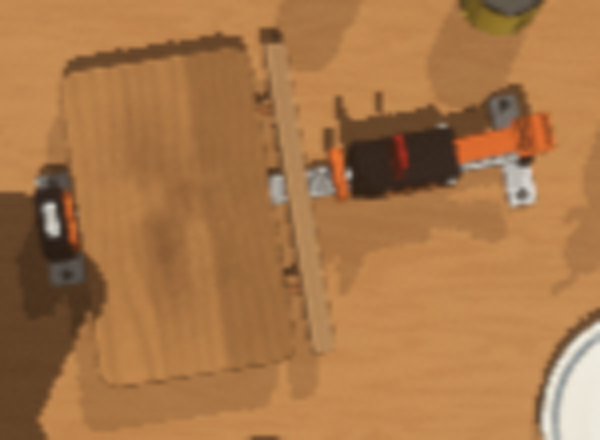

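The side crop shows the red lever at about side pixel (255,216) and the trigger ridge at about (263,254). In the top crop the lever is at about (290,179), the ridge at (325,173), the pad at (274,183) and the fixed jaw's pad at (207,195). The strip stands out about 12 px.

```bash
cat >> h.py <<'E'
def ray(c,u,v):
    K=c["K"];d=np.array([(u-K[0,2])/K[0,0],-(v-K[1,2])/K[1,1],-1.])
    d=np.array(c["rotation"])@d;return np.array(c["position"]),d/np.linalg.norm(d)
def tri(a,b):
    (p,d),(q,e)=a,b;s=np.linalg.lstsq(np.stack([d,-e],1),q-p,rcond=None)[0]
    A,B=p+s[0]*d,q+s[1]*e;return (A+B)/2,np.linalg.norm(A-B)
def onz(a,z):
    p,d=a;return p+d*(z-p[2])/d[2]
E
python3 - <<'E'
from h import *
S=dict(np.load("side0.npz"));T=dict(np.load("top0.npz"))
def comps(c,roi,lo,hi,n):
    x0,y0,x1,y1=roi;h=cv2.cvtColor(c["frame"],cv2.COLOR_RGB2HSV)[y0:y1,x0:x1]
    m=cv2.inRange(h,lo,hi);k,l,st,ce=cv2.connectedComponentsWithStats(m)
    P=cloud(c)[y0:y1,x0:x1]
    for i in range(1,k):
        if st[i,4]>3:
            s=st[i].copy();s[:2]+=(x0,y0);print(n,s,np.round(ce[i]+(x0,y0),2),"med",np.round(np.median(P[l==i],0),4))
    return
# orange (saturated) and red
comps(T,(195,150,335,215),(4,190,120),(12,255,255),"T or")
comps(T,(280,165,300,195),(0,150,60),(4,255,255),"T red")
comps(S,(225,130,290,275),(4,200,120),(18,255,255),"S or")
comps(S,(225,130,290,275),(0,150,60),(4,255,255),"S red")
for c,n,(x0,x1,y0,y1) in((T,"T",(318,331,166,180)),(S,"S",(250,272,243,262))):
    print(n);P=cloud(c)[y0:y1,x0:x1,2]*1000;print("\n".join(" ".join(f"{int(a):3d}" for a in r) for r in P))
t,e=tri(ray(T,325.5,172.7),ray(S,262.5,253.9));print("tip",t,e)
P=cloud(T)
# strip & board top edge: points with z in .04-.052
for nm,(u0,u1) in(("strip",(255,275)),):
    for v in range(155,225,8): print(v,[ (u,int(P[v,u,2]*1000)) for u in range(248,276,2)])
E
```

```text
T or [304 169  24  11 144] [316.43 174.5 ] med [ 0.5733 -0.1847  0.0702]
T or [289 174   2   2   4] [289.5 174.5] med [ 0.5644 -0.0865  0.1134]
T or [272 177   5  13  28] [274.04 181.79] med [ 0.5514 -0.038   0.0504]
T or [290 179   2   3   5] [290.6 179.8] med [ 0.5469 -0.0916  0.1111]
T or [206 189   3  12  22] [207.05 194.27] med [0.5    0.1934 0.0522]
T red [289 174   3   8  17] [290.06 177.47] med [ 0.5564 -0.0882  0.1123]
S or [235 145  12   4  32] [240.78 146.56] med [0.4987 0.193  0.0498]
S or [246 206   3   3   7] [247.   206.71] med [ 0.528  -0.042   0.0535]
S or [255 234  13  24 183] [260.75 246.58] med [ 0.5743 -0.1861  0.0733]
S red [250 210  10  11  63] [254.92 215.03] med [ 0.5545 -0.0912  0.0906]
T
  6  10  -4   0  -1  -2   1   0   0  -3   1   3   1
  8   9  -1   0   2  -1   2   4  -3   2   1   2 1379
  9   6  -2   0   0   0  -2  84  79   0   2  -1   0
  8   9  81  71  80  81  81  83  83  81   0   6  -2
 77  76  72  76  80  80  86  82  85  83   0  -1  -1
 72  72  76  73  77  82 1379  84  75  80   0   4   1
 74  77  78  79  78  81  81  79  86  84  -1   1  -4
 72  72  7
[... 2790 characters left out ...]
62, 46), (264, 49), (266, 43), (268, 22), (270, 27), (272, 16), (274, 52)]
195 [(248, 40), (250, 45), (252, 41), (254, 38), (256, 43), (258, 47), (260, -2), (262, 1), (264, 43), (266, 45), (268, 48), (270, -3), (272, 1), (274, 0)]
203 [(248, 46), (250, 43), (252, 46), (254, 46), (256, 44), (258, 52), (260, 44), (262, -4), (264, 44), (266, 48), (268, 42), (270, 3), (272, -3), (274, 1)]
211 [(248, 48), (250, 47), (252, 41), (254, 39), (256, 45), (258, 45), (260, 45), (262, 35), (264, 42), (266, 48), (268, 44), (270, 44), (272, 1), (274, 0)]
219 [(248, 47), (250, 42), (252, 46), (254, 51), (256, 47), (258, 45), (260, 47), (262, 45), (264, 0), (266, 0), (268, 42), (270, 44), (272, 49), (274, 1)]
```

```bash
python3 -m inch '{"rows":[[0,0,0,-0.9],[0,0,0,-0.9],[0,0,0,-0.85],[-0.37,-1,0,0],[-0.37,-1,0,0],[-0.37,-1,0,0],[-0.37,-1,0,0],[-0.37,-1,0,0],[-0.37,-1,0,0],[-0.37,-1,0,0],[-0.37,-1,0,0],[-0.37,-1,0,0]]}' 1; python3 -m inch '{"rows":[[-0.37,-1,0,0],[-0.37,-1,0,0],[-0.37,-1,0,0],[-0.37,-1,0,0],[-0.37,-1,0,0],[-0.37,-1,0,0],[-0.37,-1,0,0],[-0.37,-1,0,0],[-0.37,-1,0,0],[-0.37,-1,0,0],[-0.37,-1,0,0],[-0.37,-1,0,0]]}'
```

```text
clock: 1.6
tool_pos: [0.2652, 0.3, 0.2311]
orientation: [[-0.982, -0.191, -0.0], [-0.191, 0.982, -0.0], [0.0, -0.0, -1.0]]
wrist_force: [0.8, 0.0, 0.6]
grip_width: -0.0002
gripper_force: 0.0
clock: 3.1
tool_pos: [0.4313, 0.0267, 0.2311]
orientation: [[-0.982, -0.19, -0.0], [-0.19, 0.982, 0.0], [0.0, 0.0, -1.0]]
wrist_force: [0.6, 0.6, -0.1]
grip_width: 0.0002
gripper_force: 0.0
```

```bash
python3 -m inch '{"rows":[[-0.36,-0.95,0,0],[-0.36,-0.95,0.4,0],[-0.36,-0.95,0.4,0],[-0.36,-0.95,0.4,0],[-0.36,-0.95,0.4,0],[-0.36,-0.95,0.4,0],[-0.36,-0.95,0.4,0],[-0.36,-0.95,0.4,0],[-0.36,-0.95,0.4,0],[-0.36,-0.95,0.4,0],[-0.36,-0.95,0.4,0],[0,0,0,0]]}'
python3 - <<'E'
from h import *
print(np.round(readout.get_obs()["tool_pos"],4))
c=optics.read_camera("side");cv2.imwrite("pics/s2.png",cv2.resize(c["frame"][150:290,190:350],None,fx=4,fy=4,interpolation=2)[:,:,::-1])
E
```

```text
clock: 4.6
tool_pos: [0.5782, -0.2114, 0.1297]
orientation: [[-0.982, -0.189, -0.001], [-0.189, 0.982, 0.001], [0.001, 0.001, -1.0]]
wrist_force: [0.6, 0.5, 0.8]
grip_width: 0.0001
gripper_force: 0.0
[ 0.5782 -0.2114  0.1297]
```

View pics/s2.png

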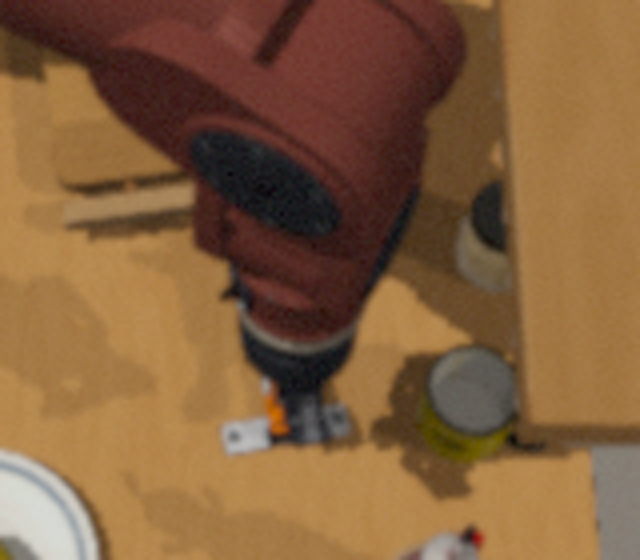

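The fingers are right over the trigger ridge, at about (290,410) in the crop. I'll start the first stroke.

```bash
python3 -m inch '{"rows":[[0,0,0.7,0],[0,0,0.7,0],[0,0,0.3,0],[0,0,0,0]]}'; python3 -m inch '{"rows":[[0,0.06,0.3,0],[0,0.1,0.25,0],[0,0.1,0.25,0],[0,0,0,0]]}';  python3 -m inch '{"rows":[[0,0.1,0.25,0],[0,0.1,0.25,0],[0,0,0,0]]}'
```

```text
clock: 5.15
tool_pos: [0.5778, -0.2096, 0.0888]
orientation: [[-0.982, -0.191, -0.001], [-0.191, 0.982, 0.0], [0.001, 0.0, -1.0]]
wrist_force: [0.5, 0.1, -0.1]
grip_width: -0.0001
gripper_force: 0.0
clock: 5.65
tool_pos: [0.5771, -0.2036, 0.0687]
orientation: [[-0.982, -0.191, 0.0], [-0.191, 0.982, -0.0], [-0.0, -0.0, -1.0]]
wrist_force: [1.3, -1.6, 3.2]
grip_width: 0.0002
gripper_force: 1.3
clock: 6.02
tool_pos: [0.5761, -0.1987, 0.0563]
orientation: [[-0.982, -0.191, 0.0], [-0.191, 0.982, 0.0], [-0.0, 0.0, -1.0]]
wrist_force: [1.3, -0.8, 3.6]
grip_width: 0.0001
gripper_force: 1.5
```

```bash
python3 -m inch '{"rows":[[0,0.06,0.15,0],[0,0,0,0]]}'; python3 -m inch '{"rows":[[0,0,-0.5,0],[0,0,-0.5,0],[0,0.04,-0.46,0],[0,0,0,0]]}';  python3 -m inch '{"rows":[[0,0.04,0.1,0],[0,0.1,0.25,0],[0,0.1,0.25,0],[0,0.1,0.25,0],[0,0,0,0]]}';python3 -m inch '{"rows":[[0,0.1,0.25,0],[0,0.06,0.15,0],[0,0,0,0]]}'
```

```text
clock: 6.28
tool_pos: [0.5758, -0.1973, 0.0527]
orientation: [[-0.982, -0.191, 0.0], [-0.191, 0.982, 0.0], [-0.0, -0.0, -1.0]]
wrist_force: [0.8, -0.4, 4.6]
grip_width: -0.0001
gripper_force: 2.2
clock: 6.78
tool_pos: [0.5761, -0.1965, 0.0903]
orientation: [[-0.982, -0.191, 0.002], [-0.191, 0.982, -0.001], [-0.002, -0.001, -1.0]]
wrist_force: [0.0, -0.5, 0.4]
grip_width: -0.0001
gripper_force: 0.0
clock: 7.4
tool_pos: [0.5733, -0.1869, 0.0671]
orientation: [[-0.982, -0.191, -0.001], [-0.191, 0.982, 0.002], [0.001, 0.002, -1.0]]
wrist_force: [-0.2, 4.3, 4.2]
grip_width: 0.0
gripper_force: 2.3
clock: 7.78
tool_pos: [0.5731, -0.1836, 0.0579]
orientation: [[-0.982, -0.191, 0.0], [-0.191, 0.982, 0.001], [-0.0, 0.001, -1.0]]
wrist_force: [-0.2, 1.9, 6.2]
grip_width: 0.0002
gripper_force: 4.1
```

```bash
python3 -m inch '{"rows":[[0,0.08,0.2,0],[0,0,0,0]]}'; python3 -m inch '{"rows":[[0,0,-0.5,0],[0,0,-0.5,0],[0,0.04,-0.4,0],[0,0,0,0]]}'
python3 - <<'E'
from h import *
o=[]
c=optics.read_camera("side");o.append(cv2.resize(c["frame"][130:270,190:330],(400,400),interpolation=2));np.savez("side1.npz",**c)
c=optics.read_camera("top");o.append(cv2.resize(c["frame"][130:270,190:330],(400,400),interpolation=2));np.savez("top1.npz",**c)
cv2.imwrite("pics/m3.png",np.hstack(o)[:,:,::-1])
E
```

```text
clock: 8.02
tool_pos: [0.5728, -0.1814, 0.0532]
orientation: [[-0.982, -0.191, 0.0], [-0.191, 0.982, 0.001], [-0.001, 0.001, -1.0]]
wrist_force: [-1.5, 4.0, 8.1]
grip_width: -0.0003
gripper_force: 5.0
clock: 8.52
tool_pos: [0.5733, -0.1819, 0.0891]
orientation: [[-0.982, -0.19, 0.002], [-0.19, 0.982, -0.002], [-0.002, -0.002, -1.0]]
wrist_force: [-0.4, 0.0, -0.5]
grip_width: 0.0002
gripper_force: 0.0
```

View pics/m3.png

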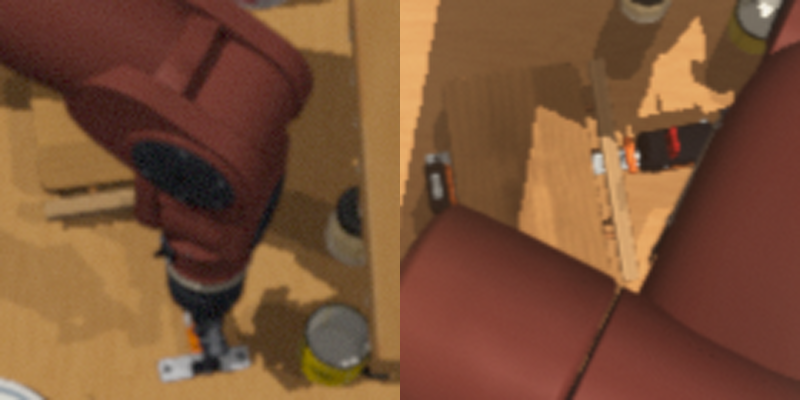

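In the top view the head has moved towards the strip, with the pad at about (271,184) and the lever at about (286,179). The strip gap is still open. I'll measure the travel.

```bash
cat >> h.py <<'E'
Y=np.array([-.191,.982])
def meas(c):
    h=cv2.cvtColor(c["frame"],cv2.COLOR_RGB2HSV);res={}
    for n,(x0,y0,x1,y1),lo,hi,z in(("lever",(270,168,300,192),(0,150,60),(4,255,255),.112),("pad",(255,175,278,192),(4,150,90),(14,255,255),.05),("jaw",(200,185,215,205),(4,190,90),(12,255,255),.05)):
        m=cv2.inRange(h[y0:y1,x0:x1],lo,hi);k,l,st,ce=cv2.connectedComponentsWithStats(m)
        if k>1:
            i=1+st[1:,4].argmax();p=onz(ray(c,*(ce[i]+(x0,y0))),z);res[n]=(round(float(p[:2]@Y),4),int(st[i,4]))
    # height profile along the bar direction beside the pad, clamp-frame y of board/strip tops
    P=cloud(c);X=np.array([.982,.191]);s=P[...,:2]@Y;t=P[...,:2]@X;z=P[...,2]
    tb=onz(ray(c,207,194.3),.05)[:2]@X
    for off in(0.045,-0.045):
        m=(abs(t-tb-off)<.02)&(z>.036)&(z<.058)&(s>-.2)&(s<.12)
        print("occ",off,[(round(a,4),n) for a,n in zip(np.arange(-.13,-.02,.004),np.histogram(s[m],np.arange(-.13,-.016,.004))[0])])
    return res
E
python3 - <<'E'
from h import *
for n in("top0","top1"): print(n,meas(dict(np.load(n+".npz"))))
E
```

```text
occ 0.045 [(np.float64(-0.13), np.int64(0)), (np.float64(-0.126), np.int64(0)), (np.float64(-0.122), np.int64(0)), (np.float64(-0.118), np.int64(9)), (np.float64(-0.114), np.int64(12)), (np.float64(-0.11), np.int64(13)), (np.float64(-0.106), np.int64(14)), (np.float64(-0.102), np.int64(11)), (np.float64(-0.098), np.int64(6)), (np.float64(-0.094), np.int64(1)), (np.float64(-0.09), np.int64(0)), (np.float64(-0.086), np.int64(4)), (np.float64(-0.082), np.int64(12)), (np.float64(-0.078), np.int64(12)), (np.float64(-0.074), np.int64(13)), (np.float64(-0.07), np.int64(13)), (np.float64(-0.066), np.int64(13)), (np.float64(-0.062), np.int64(13)), (np.float64(-0.058), np.int64(13)), (np.float64(-0.054), np.int64(11)), (np.float64(-0.05), np.int64(13)), (np.float64(-0.046), np.int64(13)), (np.float64(-0.042), np.int64(13)), (np.float64(-0.038), np.int64(13)), (np.float64(-0.034), np.int64(13)), (np.float64(-0.03), np.int64(13)), (np.float64(-0.026), np.int64(12)), (np.float64(-0.022), np.int64(12))]
occ -0.045 [(np.float64(-0.13), np.int64(0)), (np.float64(-0.126), np.int64(0)), (np.float64(-0
[... 2365 characters left out ...]
(-0.09), np.int64(0)), (np.float64(-0.086), np.int64(0)), (np.float64(-0.082), np.int64(13)), (np.float64(-0.078), np.int64(13)), (np.float64(-0.074), np.int64(12)), (np.float64(-0.07), np.int64(13)), (np.float64(-0.066), np.int64(13)), (np.float64(-0.062), np.int64(13)), (np.float64(-0.058), np.int64(13)), (np.float64(-0.054), np.int64(13)), (np.float64(-0.05), np.int64(13)), (np.float64(-0.046), np.int64(14)), (np.float64(-0.042), np.int64(12)), (np.float64(-0.038), np.int64(13)), (np.float64(-0.034), np.int64(13)), (np.float64(-0.03), np.int64(12)), (np.float64(-0.026), np.int64(14)), (np.float64(-0.022), np.int64(14))]
top1 {'lever': (-0.177, 32), 'pad': (-0.1283, 56), 'jaw': (0.093, 1)}
```

Run:
```python
from h import *
X=np.array([.982,.191])
for n in("top0","top1"):
    c=dict(np.load(n+".npz"));P=cloud(c);s=P[...,:2]@Y;t=P[...,:2]@X;z=P[...,2]
    m=(abs(t-.528)<.012)&(s>-.25)&(s<-.1)
    for a,b in((.098,.125),(.04,.066)):
        q=s[m&(z>a)&(z<b)];print(n,a,len(q),np.histogram(q,np.arange(-.25,-.1,.005))[0].tolist())
```

```text
top0 0.098 41 [0, 0, 0, 0, 0, 0, 0, 0, 0, 0, 4, 12, 1, 0, 0, 0, 0, 6, 11, 7, 0, 0, 0, 0, 0, 0, 0, 0, 0]
top0 0.04 198 [8, 9, 10, 11, 8, 10, 11, 11, 9, 5, 1, 2, 11, 10, 9, 12, 4, 0, 0, 7, 7, 10, 4, 0, 0, 0, 1, 9, 8]
top1 0.098 40 [0, 0, 0, 0, 0, 0, 0, 0, 0, 0, 0, 0, 0, 7, 10, 0, 0, 0, 0, 0, 8, 11, 4, 0, 0, 0, 0, 0, 0]
top1 0.04 172 [0, 0, 0, 1, 2, 5, 8, 9, 12, 7, 11, 10, 3, 0, 1, 12, 8, 9, 10, 4, 0, 0, 7, 9, 12, 2, 1, 9, 10]
```

```bash
python3 -m inch '{"rows":[[0,-0.4,0,0],[0,-0.24,0,0],[0,0.04,0.15,0],[0,0.1,0.25,0],[0,0.1,0.25,0],[0,0.1,0.25,0],[0,0,0,0]]}';python3 -m inch '{"rows":[[0,0.1,0.25,0],[0,0.1,0.25,0],[0,0,0,0]]}'
```

```text
clock: 9.5
tool_pos: [0.5739, -0.1881, 0.065]
orientation: [[-0.982, -0.191, -0.0], [-0.191, 0.982, 0.0], [-0.0, 0.0, -1.0]]
wrist_force: [0.5, -0.4, 3.5]
grip_width: -0.0003
gripper_force: 1.3
clock: 9.88
tool_pos: [0.5732, -0.1837, 0.053]
orientation: [[-0.982, -0.191, 0.001], [-0.191, 0.982, -0.001], [-0.0, -0.001, -1.0]]
wrist_force: [-0.8, -2.6, 5.5]
grip_width: 0.0
gripper_force: 2.9
```

```bash
cat >> h.py <<'E'
def state(c):
    X=np.array([.982,.191]);P=cloud(c);s=P[...,:2]@Y;t=P[...,:2]@X;z=P[...,2]
    m=(abs(t-.528)<.013)&(s>-.22)&(s<-.06)&(z>.098)&(z<.125);q=s[m];mid=(q.min()+q.max())/2
    print("post",round(q[q<mid].mean(),4),"lever",round(q[q>mid].mean(),4),"n",len(q))
    for lo,hi in((.03,.06),(.06,.1),(-.08,-.05)):
        m=(t-.528>lo)&(t-.528<hi)&(z>.036)&(z<.058)&(s>-.14)&(s<-.04)
        print(lo,np.histogram(s[m],np.arange(-.126,-.058,.003))[0].tolist())
E
python3 -m inch '{"rows":[[0,0.06,0.1,0],[0,0,0,0]]}'; python3 -m inch '{"rows":[[0,0,-0.5,0],[0,0,-0.5,0],[0,0,-0.5,0],[0,0,0,0]]}'
python3 - <<'E'
from h import *
for n in("top0","top1"):state(dict(np.load(n+".npz")))
c=optics.read_camera("top");state(c)
o=readout.get_obs()["tool_pos"];print(o[:2]@Y,o[:2]@[.982,.191])
E
```

```text
clock: 10.12
tool_pos: [0.5731, -0.1827, 0.051]
orientation: [[-0.982, -0.19, 0.001], [-0.19, 0.982, -0.002], [-0.001, -0.002, -1.0]]
wrist_force: [-1.2, -2.8, 8.1]
grip_width: -0.0002
gripper_force: 3.9
clock: 10.62
tool_pos: [0.5734, -0.1823, 0.0891]
orientation: [[-0.982, -0.191, 0.002], [-0.191, 0.982, -0.001], [-0.002, -0.001, -1.0]]
wrist_force: [-0.2, -0.4, 0.5]
grip_width: -0.0
gripper_force: 0.0
post -0.193 lever -0.1575 n 44
0.03 [0, 0, 0, 7, 8, 6, 7, 8, 6, 6, 0, 0, 0, 0, 4, 7, 9, 8, 7, 7, 6, 8]
0.06 [0, 0, 1, 8, 9, 10, 10, 10, 10, 8, 1, 1, 2, 3, 9, 9, 10, 9, 10, 10, 9, 10]
-0.08 [0, 0, 0, 3, 8, 7, 9, 6, 8, 7, 3, 0, 0, 0, 2, 7, 7, 6, 9, 7, 7, 7]
post -0.1787 lever -0.1436 n 44
0.03 [0, 0, 0, 8, 8, 8, 7, 6, 6, 6, 0, 0, 0, 0, 4, 7, 8, 9, 8, 6, 6, 8]
0.06 [0, 0, 1, 9, 9, 10, 9, 10, 10, 8, 1, 1, 0, 3, 8, 10, 10, 9, 8, 10, 10, 10]
-0.08 [0, 0, 0, 3, 8, 8, 7, 8, 9, 7, 3, 0, 0, 0, 2, 7, 7, 7, 7, 8, 8, 7]
post -0.1673 lever -0.1324 n 45
0.03 [0, 0, 0, 0, 5, 8, 7, 7, 6, 7, 7, 0, 0, 0, 0, 6, 7, 9, 8, 6, 7, 7]
0.06 [0, 0, 0, 0, 7, 8, 10, 8, 11, 9, 9, 0, 2, 0, 3, 10, 9, 9, 9, 10, 10, 10]
-0.08 [0, 0, 0, 0, 2, 7, 8, 8, 7, 8, 6, 4, 0, 0, 0, 4, 7, 7, 7, 8, 7, 7]
-0.2883473061980848 0.5278412908069795
```

```bash
python3 -m inch '{"rows":[[0,-0.14,0,0],[0,0.04,0.2,0],[0,0.1,0.25,0],[0,0.1,0.25,0],[0,0.1,0.25,0],[0,0,0,0]]}';python3 -m inch '{"rows":[[0,0.1,0.25,0],[0,0.06,0.15,0],[0,0,0,0]]}';python3 -m inch '{"rows":[[0,0.06,0.12,0],[0,0.02,0.05,0],[0,0,0,0]]}'
```

```text
clock: 11.42
tool_pos: [0.5722, -0.1777, 0.064]
orientation: [[-0.982, -0.19, 0.001], [-0.19, 0.982, -0.001], [-0.001, -0.002, -1.0]]
wrist_force: [0.1, -2.9, 5.1]
grip_width: 0.0
gripper_force: 2.6
clock: 11.8
tool_pos: [0.5715, -0.1738, 0.0543]
orientation: [[-0.982, -0.19, 0.001], [-0.19, 0.982, -0.001], [-0.001, -0.002, -1.0]]
wrist_force: [-0.5, -3.0, 7.2]
grip_width: -0.0002
gripper_force: 3.3
clock: 12.18
tool_pos: [0.5712, -0.172, 0.0504]
orientation: [[-0.982, -0.19, 0.001], [-0.19, 0.982, -0.002], [-0.001, -0.002, -1.0]]
wrist_force: [-0.6, -3.5, 9.6]
grip_width: -0.0001
gripper_force: 4.9
```

```bash
python3 -m inch '{"rows":[[0,0,-0.5,0],[0,0,-0.5,0],[0,-0.05,-0.5,0],[0,-0.05,0,0]]}'
python3 - <<'E'
from h import *
c=optics.read_camera("top");state(c)
o=readout.get_obs()["tool_pos"];print(o[:2]@Y,o[:2]@[.982,.191])
E
```

```text
clock: 12.68
tool_pos: [0.5718, -0.1741, 0.0885]
orientation: [[-0.982, -0.191, 0.002], [-0.191, 0.982, -0.001], [-0.002, -0.001, -1.0]]
wrist_force: [0.9, -0.3, 0.6]
grip_width: 0.0001
gripper_force: 0.0
post -0.1566 lever -0.1222 n 44
0.03 [0, 0, 0, 0, 0, 0, 0, 1, 7, 7, 8, 8, 6, 7, 3, 6, 8, 9, 7, 6, 6, 8]
0.06 [0, 0, 0, 0, 0, 0, 0, 5, 9, 9, 10, 10, 10, 10, 5, 10, 9, 9, 10, 12, 9, 10]
-0.08 [0, 0, 0, 0, 0, 0, 0, 0, 6, 7, 8, 8, 7, 8, 8, 3, 7, 6, 9, 7, 8, 6]
-0.2801045091391328 0.527863628203134
```

```bash
python3 -m inch '{"rows":[[0,0.04,0.25,0],[0,0.09,0.25,0],[0,0.09,0.25,0],[0,0,0,0]]}';python3 -m inch '{"rows":[[0,0.04,0.12,0],[0,0,0,0]]}';python3 -m inch '{"rows":[[0,0.03,0.1,0],[0,0,0,0]]}'
```

```text
clock: 13.22
tool_pos: [0.5702, -0.1687, 0.0682]
orientation: [[-0.982, -0.19, 0.0], [-0.19, 0.982, -0.001], [-0.0, -0.001, -1.0]]
wrist_force: [0.4, -3.0, 5.1]
grip_width: -0.0003
gripper_force: 2.5
clock: 13.48
tool_pos: [0.5702, -0.1683, 0.0656]
orientation: [[-0.982, -0.19, 0.001], [-0.19, 0.982, -0.002], [-0.0, -0.002, -1.0]]
wrist_force: [-0.4, -4.0, 6.4]
grip_width: 0.0002
gripper_force: 3.3
clock: 13.72
tool_pos: [0.5702, -0.168, 0.0635]
orientation: [[-0.982, -0.19, 0.001], [-0.19, 0.982, -0.003], [-0.001, -0.003, -1.0]]
wrist_force: [-0.9, -4.7, 9.1]
grip_width: 0.0001
gripper_force: 4.4
```

```bash
python3 -m inch '{"rows":[[0,0,0.1,0],[0,0,0,0]]}';python3 -m inch '{"rows":[[0,-0.02,0.08,0],[0,0,0,0]]}'
```

```text
clock: 13.98
tool_pos: [0.5703, -0.1678, 0.0612]
orientation: [[-0.982, -0.19, 0.001], [-0.19, 0.982, -0.002], [-0.001, -0.003, -1.0]]
wrist_force: [-1.8, -3.9, 10.1]
grip_width: -0.0
gripper_force: 5.6
clock: 14.22
tool_pos: [0.5702, -0.1678, 0.0594]
orientation: [[-0.982, -0.19, 0.001], [-0.19, 0.982, -0.002], [-0.001, -0.002, -1.0]]
wrist_force: [-2.6, -1.9, 14.5]
grip_width: -0.0003
gripper_force: 7.2
```

```bash
python3 -m inch '{"rows":[[0,0,0.01,0],[0,0,0,0],[0,0,0,0],[0,0,0,0]]}'
python3 - <<'E'
from h import *
c=optics.read_camera("top");state(c);print([np.round(readout.get_obs()["wrist_force"],1)])
E
```

```text
clock: 14.72
tool_pos: [0.5703, -0.1678, 0.0592]
orientation: [[-0.982, -0.19, 0.001], [-0.19, 0.982, -0.002], [-0.001, -0.002, -1.0]]
wrist_force: [-3.4, -3.4, 14.9]
grip_width: -0.0001
gripper_force: 7.4
post -0.1531 lever -0.1179 n 44
0.03 [0, 0, 0, 0, 0, 0, 0, 0, 4, 8, 8, 9, 6, 7, 5, 5, 8, 8, 8, 6, 7, 7]
0.06 [0, 0, 0, 0, 0, 0, 0, 1, 9, 11, 7, 10, 9, 10, 8, 10, 9, 9, 9, 10, 9, 10]
-0.08 [0, 0, 0, 0, 0, 0, 0, 0, 3, 7, 7, 8, 7, 7, 8, 4, 7, 7, 9, 7, 7, 7]
[array([-2.8, -2. , 14.9])]
```

```bash
python3 -m inch '{"rows":[[0,0,0,0],[0,0,0,0],[0,0,0,0],[0,0,0,0],[0,0,0,0],[0,0,0,0],[0,0,0,0],[0,0,0,0]]}';  python3 -m inch '{"rows":[[0,0,0,0],[0,0,0,0],[0,0,0,0],[0,0,0,0],[0,0,0,0],[0,0,0,0],[0,0,0,0],[0,0,0,0]]}'
python3 - <<'E'
from h import *
c=optics.read_camera("top");f=c["frame"][150:220,195:305];cv2.imwrite("pics/hold.png",cv2.resize(f,None,fx=7,fy=7,interpolation=2)[:,:,::-1])
E
```

```text
clock: 15.78
tool_pos: [0.5703, -0.1678, 0.0592]
orientation: [[-0.982, -0.19, 0.001], [-0.19, 0.982, -0.002], [-0.001, -0.002, -1.0]]
wrist_force: [-2.4, -3.4, 15.0]
grip_width: 0.0003
gripper_force: 7.4
clock: 16.77
tool_pos: [0.5703, -0.1679, 0.0592]
orientation: [[-0.982, -0.19, 0.001], [-0.19, 0.982, -0.002], [-0.001, -0.002, -1.0]]
wrist_force: [-3.3, -2.5, 14.5]
grip_width: 0.0003
gripper_force: 7.5
```

View pics/hold.png

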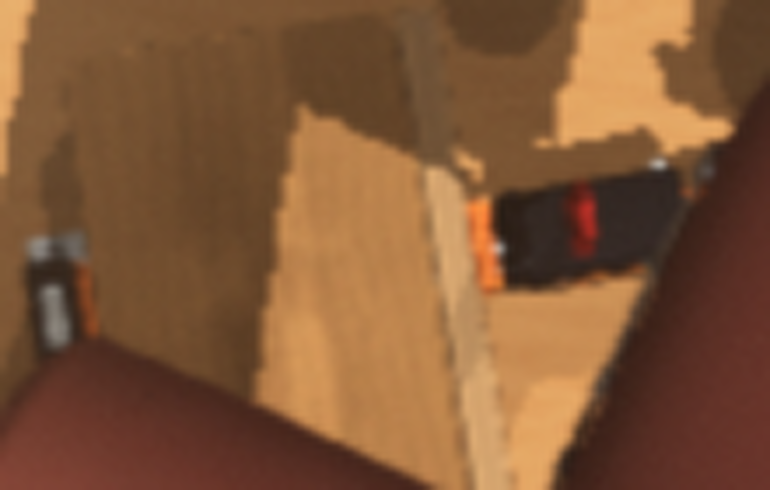

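The strip sits flush on the board (no dowel gap at about (430,200) in the crop), and the squeeze was held for about 2.5 s. I'll lift off and move over the release lever.

```bash
python3 -m inch '{"rows":[[0,0,-0.3,0],[0,0,-0.7,0],[0,0,-1,0],[0,0,-1,0],[0,0,-1,0],[0,0,-0.3,0],[0,0,0,0]]}'
python3 - <<'E'
from h import *
c=optics.read_camera("top");state(c)
o=readout.get_obs()["tool_pos"];print(o,o[:2]@Y,o[:2]@[.982,.191])
E
```

```text
clock: 17.7
tool_pos: [0.5696, -0.1669, 0.1652]
orientation: [[-0.982, -0.191, -0.0], [-0.191, 0.982, 0.0], [0.0, 0.0, -1.0]]
wrist_force: [0.4, 0.0, -0.3]
grip_width: 0.0001
gripper_force: 0.0
post -0.1539 lever -0.1193 n 46
0.03 [0, 0, 0, 0, 0, 0, 0, 0, 4, 7, 7, 8, 8, 6, 5, 5, 9, 7, 8, 6, 7, 7]
0.06 [0, 0, 0, 0, 0, 0, 0, 1, 10, 9, 10, 9, 10, 10, 7, 9, 10, 10, 10, 10, 9, 10]
-0.08 [0, 0, 0, 0, 0, 0, 0, 0, 3, 7, 7, 9, 7, 8, 7, 6, 7, 8, 8, 7, 8, 8]
[ 0.56928372 -0.16677838  0.16468064] -0.2725095631642122 0.5271819445755567
```

```bash
python3 -m inch '{"rows":[[0,0.8,0,0],[0,1,0,0],[0,1,0,0],[-0.03,1,0,0],[0,1,0,0],[0,0.64,0,0],[0,0,0,0],[0,0,0,0]]}' 0.27
python3 - <<'E'
from h import *
o=readout.get_obs();p=o["tool_pos"];print(p,p[:2]@Y,p[:2]@[.982,.191],o["grip_width"])
c=optics.read_camera("side");cv2.imwrite("pics/rel.png",cv2.resize(c["frame"][150:270,190:330],None,fx=5,fy=5,interpolation=2)[:,:,::-1])
E
```

```text
clock: 18.75
tool_pos: [0.5447, -0.0338, 0.1658]
orientation: [[-0.982, -0.191, 0.0], [-0.191, 0.982, -0.0], [-0.0, -0.0, -1.0]]
wrist_force: [-0.6, 0.3, 0.4]
grip_width: 0.0624
gripper_force: 0.0
[ 0.5447367  -0.03375802  0.16579582] -0.13719508555157905 0.5284836575219718 0.062405921150921306
```

View pics/rel.png

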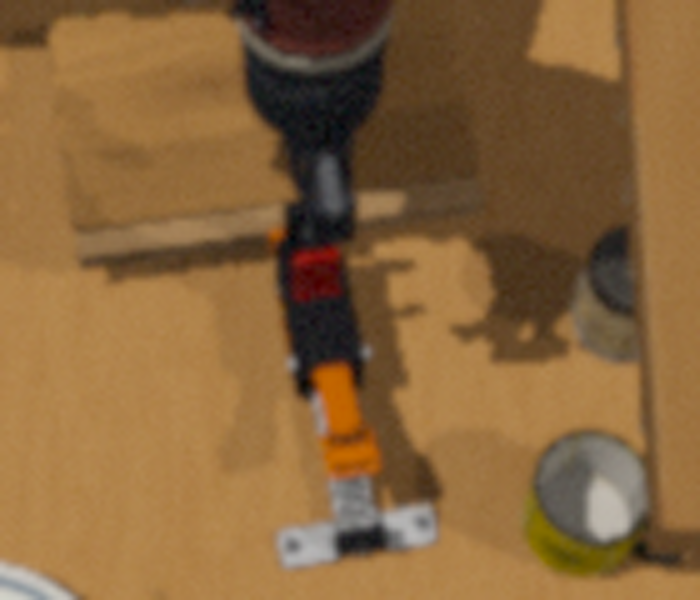

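The red lever is the rear plate, at about (315,272) in the crop. The black post is in front of it, and the fingers are centred over the pair. I'll descend, shift 4 mm towards the post, and close.

```bash
python3 -m inch '{"rows":[[0,0.05,0.6,0],[0,0,0.7,0],[0,0,0.7,0],[0,0,0.7,0],[0,0,0.7,0],[0,0,0,0]]}'; python3 -m inch '{"rows":[[0,0.16,0,0],[0,0,0,0]]}'
```

```text
clock: 19.55
tool_pos: [0.5428, -0.0324, 0.0788]
orientation: [[-0.982, -0.19, -0.003], [-0.19, 0.982, 0.001], [0.003, 0.001, -1.0]]
wrist_force: [0.6, -0.0, 0.3]
grip_width: 0.0623
gripper_force: 0.0
clock: 19.8
tool_pos: [0.544, -0.0282, 0.0814]
orientation: [[-0.982, -0.191, 0.001], [-0.191, 0.982, -0.0], [-0.001, -0.0, -1.0]]
wrist_force: [0.2, -0.1, 0.6]
grip_width: 0.0622
gripper_force: 0.0
```

```bash
python3 -m inch '{"rows":[[0,0,0,0],[0,0,0,0],[0,0,0,0],[0,0,0,0]]}' 0.7;python3 -m inch '{"rows":[[0,0,0,0],[0,0,0,0]]}'
```

```text
clock: 20.3
tool_pos: [0.5446, -0.0293, 0.0823]
orientation: [[-0.982, -0.19, 0.002], [-0.19, 0.982, -0.003], [-0.002, -0.003, -1.0]]
wrist_force: [-2.1, -1.2, 10.8]
grip_width: 0.034
gripper_force: 59.0
clock: 20.55
tool_pos: [0.5446, -0.0293, 0.0823]
orientation: [[-0.982, -0.19, 0.002], [-0.19, 0.982, -0.003], [-0.002, -0.003, -1.0]]
wrist_force: [-1.6, -1.0, 10.1]
grip_width: 0.0342
gripper_force: 59.0
```

```bash
python3 -m inch '{"rows":[[0,-0.1,0,0],[0,-0.2,0,0],[0,-0.2,0,0],[0,-0.2,0,0],[0,-0.2,0,0],[0,-0.2,0,0],[0,-0.2,0,0],[0,0,0,0]]}';python3 -m inch '{"rows":[[0,-0.12,0,0],[0,-0.12,0,0],[0,0,0,0]]}'
```

```text
clock: 21.55
tool_pos: [0.5509, -0.061, 0.0823]
orientation: [[-0.982, -0.191, 0.003], [-0.191, 0.982, -0.002], [-0.002, -0.002, -1.0]]
wrist_force: [-1.1, 0.9, 11.1]
grip_width: 0.0337
gripper_force: 60.0
clock: 21.92
tool_pos: [0.552, -0.0666, 0.0823]
orientation: [[-0.982, -0.191, 0.003], [-0.191, 0.982, -0.001], [-0.002, -0.002, -1.0]]
wrist_force: [-2.1, 1.8, 11.2]
grip_width: 0.0339
gripper_force: 60.6
```

```bash
python3 -m inch '{"rows":[[0,-0.1,0,0],[0,-0.1,0,0],[0,0,0,0]]}';python3 -m inch '{"rows":[[0,-0.1,0,0],[0,-0.1,0,0],[0,0,0,0]]}'
```

```text
clock: 22.3
tool_pos: [0.553, -0.0715, 0.0823]
orientation: [[-0.982, -0.191, 0.003], [-0.191, 0.982, -0.001], [-0.002, -0.002, -1.0]]
wrist_force: [-1.8, 2.8, 10.1]
grip_width: 0.034
gripper_force: 60.7
clock: 22.68
tool_pos: [0.554, -0.0764, 0.0823]
orientation: [[-0.982, -0.191, 0.003], [-0.191, 0.982, -0.001], [-0.002, -0.002, -1.0]]
wrist_force: [-0.8, 2.4, 10.0]
grip_width: 0.0343
gripper_force: 60.7
```

```bash
for i in 1 2 ; do python3 -m inch '{"rows":[[0,-0.15,0,0],[0,-0.15,0,0],[0,0,0,0]]}' | grep -E "tool_pos|wrist_force|width"; done
```

```text
tool_pos: [0.5555, -0.0839, 0.0823]
wrist_force: [-1.7, 1.5, 10.0]
grip_width: 0.0339
tool_pos: [0.557, -0.0913, 0.0823]
wrist_force: [-1.4, 1.9, 11.0]
grip_width: 0.0344
```

```bash
for i in 1 2 ; do python3 -m inch '{"rows":[[0,-0.15,0,0],[0,-0.15,0,0],[0,0,0,0]]}' | grep -E "tool_pos|wrist_force|width"; done
python3 - <<'E'
from h import *
c=optics.read_camera("side");cv2.imwrite("pics/pull.png",cv2.resize(c["frame"][150:270,190:330],None,fx=5,fy=5,interpolation=2)[:,:,::-1])
E
```

```text
tool_pos: [0.5584, -0.0987, 0.0823]
wrist_force: [-0.7, 1.8, 9.1]
grip_width: 0.034
tool_pos: [0.5594, -0.1037, 0.0822]
wrist_force: [-0.9, 12.1, 12.6]
grip_width: 0.0342
```

View pics/pull.png

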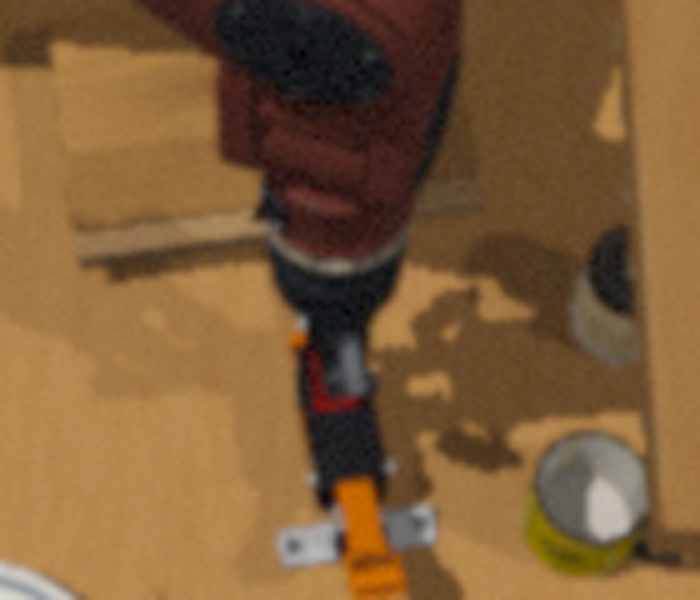

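The head is at its rear stop (force rose to 12 N). The trigger end is now past the rear foot, at about (375,575) in the crop. One small push to seat it, then I'll let go.

```bash
python3 -m inch '{"rows":[[0,-0.04,0,0],[0,0,0,0]]}'; python3 -m inch '{"rows":[[0,0,0,0],[0,0,0,0],[0,0,0,0],[0,0,0,0]]}' 0.2; python3 -m inch '{"rows":[[0,-0.08,0,0],[0,0,-0.3,0],[0,0,-0.7,0],[0,0,-1,0],[0,0,-1,0],[0,0,-1,0],[0,0,-1,0],[0,0,0,0]]}'
python3 - <<'E'
from h import *
o=[]
for n in("side","top"):
    c=optics.read_camera(n);np.savez(n+"2.npz",**c);o.append(cv2.resize(c["frame"][80:360,110:410],(400,373),interpolation=2))
cv2.imwrite("pics/end.png",np.hstack(o)[:,:,::-1])
E
```

```text
clock: 24.48
tool_pos: [0.5594, -0.1038, 0.0822]
orientation: [[-0.981, -0.193, 0.002], [-0.193, 0.981, 0.004], [-0.003, 0.003, -1.0]]
wrist_force: [-1.5, 17.1, 13.4]
grip_width: 0.0341
gripper_force: 68.7
clock: 24.98
tool_pos: [0.5586, -0.1065, 0.0807]
orientation: [[-0.982, -0.19, -0.0], [-0.19, 0.982, 0.0], [0.0, 0.0, -1.0]]
wrist_force: [-1.3, 0.5, 0.0]
grip_width: 0.0682
gripper_force: 0.0
clock: 25.98
tool_pos: [0.5603, -0.1088, 0.2081]
orientation: [[-0.982, -0.19, 0.004], [-0.19, 0.982, -0.001], [-0.003, -0.002, -1.0]]
wrist_force: [0.5, 0.9, -0.8]
grip_width: 0.0683
gripper_force: 0.0
```

View pics/end.png

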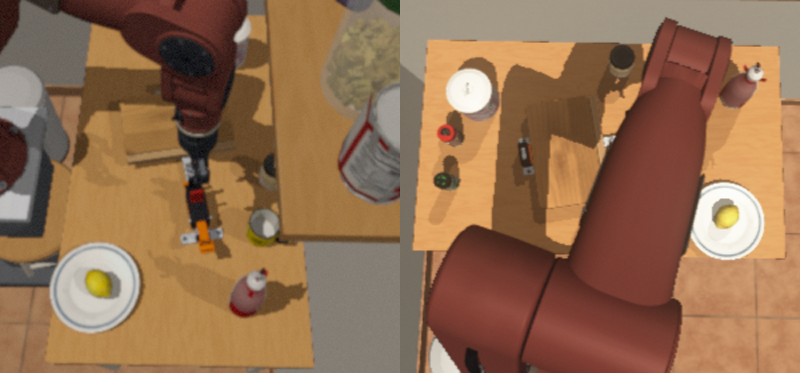

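The picture shows the head at its rear stop with the lever sprung up, at about (197,195) in the left half. The board is still in the clamp, and everything else is where it was. I'll hand it in.

```bash
python3 -m inch '{"rows":[[0,0,0,0],[0,0,0,0]]}'; python3 -c "
from bench import close_job
print(close_job())"
```

```text
clock: 26.32
tool_pos: [0.5587, -0.1082, 0.205]
orientation: [[-0.982, -0.191, -0.001], [-0.191, 0.982, 0.0], [0.001, 0.001, -1.0]]
wrist_force: [-0.9, -0.7, 0.6]
grip_width: 0.0685
gripper_force: 0.0
the job is handed in; nothing more can be done
None
```

I pumped the strip home, held the joint at about 21 N (worked out from the wrist force) for about 2.5 s, slid the jaw back to its rear stop and let go, then handed the job in at 26 s; no verdict came back.

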